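# Set the samovar's heat dial two clicks back from its stop

### The job

Set the samovar to simmer with the brass dial on the black regulator box: turn it clockwise (seen from above) all the way to its stop at the red dot, pause there a moment, then turn it back two clicks, so that it points at the second white dot from the red one, and let go. Do not turn the black dial on the white lamp dimmer, and leave the blue cup standing where it is.

Things in the scene. Friction and masses are not known exactly. Their poses are not given: they have to be found in the camera images.
- heat_dial (a joint): Angle of the brass heat dial, rad; grows clockwise seen from above; 0 at the anticlockwise end, 1.571 (90 deg) at the clockwise stop. A click is 30 deg (0.524 rad), the step from one dot to the next; no notch is felt, so go by angle or dots. It stays where it is let go by friction; turning takes about 0.04 N m. It starts at any angle 30 to 82 deg short of the stop, often between dots.
- heat_grip (a point): Grip point of the brass dial, on its upright axis, 70 mm above the table; turns with the dial: x along the grip bar to its red end, z up. Bar 46 mm long, 16 wide (pinch across this), from 46 to 80 mm above the table, on a 56 mm round skirt 6 thick. It sits mid-top of a fixed black box, 130x100x40 mm, with a big red dot at the stop, then a white dot for each click back.
- lamp_tip (a point): The white pointer tip of the black dial on the white lamp dimmer, 80 mm above the table and 22 mm from that dial's axis. Same sizes as the heat dial and its box, but not to be turned; it holds by friction. Heat regulator and dimmer can be either way round, one on the left and one on the right.
- blue_cup: Loose handleless blue cup, 68 mm across the rim, 85 mm tall, origin at the centre of its underside, z up. It stands between the two boxes and is to be left there.
There are look-alikes about, which are no part of the job. Of the things shaped like the blue_cup, the blue one is meant.

How it is judged (in metres and radians):
On the way:
1. the heat dial has been turned clockwise to its stop (within 7 degrees) (value of joint heat_dial above 1.451 rad), for 0.2 s.
At the end, for the whole second after the job is handed in: The heat dial rests two clicks (60 degrees, within 12) back from its stop, at 0.524 rad; the lamp dimmer's pointer is within 8 mm and the blue cup within 30 mm of where they started, the cup upright (within 17 degrees) (value of joint heat_dial between 0.314 and 0.734 rad and velocity of joint heat_dial between -0.1 and 0.1 rad/s and distance of lamp_tip from where it was at the start of the episode below 0.008 m and distance of blue_cup from where it was at the start of the episode below 0.03 m and angle between blue_cup's own z axis and vertical below 0.3 rad); the robot touches nothing.
It fails at once if the lamp dimmer's dial is turned (pointer moved more than 8 mm) (distance of lamp_tip from where it was at the start of the episode above 0.008 m).
It fails at once if the blue cup is pushed more than 30 mm or tipped (distance of blue_cup from where it was at the start of the episode above 0.03 m or angle between blue_cup's own z axis and vertical above 0.3 rad).
It also fails if it takes over 38 s, if anything falls off the work surface, if the arm or the gripper's body presses on something with over 40 N, if the wrist force passes 120 N, or if a joint passes its speed limit or range.

### The arm

A 6-joint arm with a two-finger parallel gripper is mounted at the origin on the work surface. World frame = base frame: x ahead of the robot, y to its left, z up, the work surface at z = 0. Lengths are in mm, angles in rad, forces in N, time in s.
With the tool pointing down it reaches from about 350 to 850 mm from the base axis. Payload 8.1 kg.
Tool frame: the origin (TCP) lies at the centre of the arm's flange, where the gripper is bolted on; the fingertips stand 186 mm ahead of it and the grasp point (between the pads) lies 167 mm ahead of it; y points along the fingers, z is the direction in which the jaws open and shut, and the axes are right-handed (so a half turn about y gives the same grasp; the last joint's range is limited). The gripper opens to 93 mm and grips with 3 to 60 N. Pads are 15 mm wide; open, the fingers measure 128 mm over their backs; the gripper's body (75 mm by 188 mm) begins 65 mm behind the grasp point.
Start: joints at [1.023, 0.13, 1.488, -0, 1.523, -0.085], TCP at [267.854, 536.899, 404.735] pointing down, gripper open.
Joint ranges: [-2.96, 2.96], [-0.89, 2.26], [0.02, 2.5], [-1.34, 4.48], [0, 2.73], [-2.66, 2.66]. Speed limits (rad/s): [2.39, 2.39, 2.79, 3.14, 3.14, 3.14].

### API

Orientations are given as a rotation vector (axis times angle).
In Python, from cell import arm, cams gives the robot as it stands. The module is installed in compiled form; this text tells all that it offers.
- The arm moves only by the tool carry_out, never from a script. Its argument "steps" is one flat list of numbers, 4 for each row, row after row: the shift along the tool's x, y, z in cm, then the turn about the tool's y in rad. In form: [x, y, z, roll, x, y, z, roll, ...]. A call has 1 to 12 rows; each row is the pose to reach, as a shift and turn from the pose measured when the call began, along the tool's axes at that moment; what a row does not reach only later rows make up. A row lasts 1/8 s, in which the tool goes at most 62.5 mm and 10.7 degrees, less where a joint would pass 70% of its speed; a pose out of reach is approached as far as the arm can. A call with a gripper value outside its range is refused whole. "hand" is the gripper command: -1 is shut, 1 is fully open, values between are in proportion, set as the call begins (left out, the last holds). The fingers move at their own pace and stop on an object; "grip_force" is the grip in N (left out, the last holds). Time passes only in rows, so rows that repeat a pose let the fingers close. It gives the time, the measured TCP pose, the force and the opening at its end, in the units of the state.
- arm.observe(): the state, without advancing time (a new reading comes with each control period).
- cams.camera(name): name is "scene" or "top" or "wrist"; returns a dict with "img" (384x512x3 uint8, blue, green, red), "intrinsics" (3x3 intrinsics, pixels), "distortion" ([k1, k2, p1, p2, k3] as OpenCV has them; the pictures are not rectified), "T" (4x4, takes a point from camera to world coordinates); the wrist camera has in their place "T_tool_cam" (4x4, takes a point from camera to tool coordinates, whose origin is the TCP and whose axes are the tool frame's). Camera axes: x right, y down, z forward; pixel columns grow to the right and rows downward; lengths in mm; the calibration is good to about 2 mm. A picture is of the moment at which its call begins: read the wrist's pose just before it. There is no depth.
- arm.job_done(): hands the job in, once; it reports no verdict.
The state is a dict: "time_s": time; "q": joint angles; "joint_vel": joint speeds; "tau": joint torques, N m; "ee_pos": TCP position; "ee_rot": TCP orientation; "contact_force": force on the tool from outside, world axes, zero at the start; "moment": the same for the moment, N m; "gripper_width": finger opening in mm.
Only numpy, scipy, OpenCV 4.12 (cv2) and the standard library are available. Lean on these libraries where they do the work, as an engineer would, in place of code of your own. Each camera call takes 0.05 s, during which the arm holds its last target. There are 200 camera calls.

## Working session

There is one attempt and no reset: what is moved stays moved. The work goes in short steps, Python scripts to look and compute and a tool call to move; the robot and the scene stay as the last step left them, time stands still between calls to the robot, and variables do not carry over. Pictures are saved under pics/ and viewed, about 8 in all and at most 12, crops included, and the job is handed in when it is done.

Besides the shell and the picture viewer there is one more tool, called after ">>>" as name(argument=value, ...), one argument or row to a line, values as JSON. carry_out: Moves the arm, as the interface text tells. Its arguments: {"type":"object","properties":{"steps":{"type":"array","items":{"type":"number"}},"hand":{"type":"number"},"grip_force":{"type":"number"}},"required":["steps"]}

```bash
mkdir -p pics; cat > h.py <<'E'
import numpy as np,cv2
from cell import arm,cams
from scipy.spatial.transform import Rotation as R
def cam(n):
    s=arm.observe(); c=cams.camera(n)
    if n=='wrist':
        T=np.eye(4);T[:3,:3]=R.from_rotvec(s['ee_rot']).as_matrix();T[:3,3]=s['ee_pos']
        c['T']=T@np.array(c['T_tool_cam'])
    return c
def p2w(c,uv,z):
    n=cv2.undistortPoints(np.array(uv,float).reshape(-1,1,2),np.array(c['intrinsics']),np.array(c['distortion'])).reshape(-1,2)
    T=np.array(c['T']);d=np.c_[n,np.ones(len(n))]@T[:3,:3].T
    return T[:3,3]+d*((z-T[2,3])/d[:,2])[:,None]
E
python3 - <<'E'
from h import *
s=arm.observe();print(s)
print(R.from_rotvec(s['ee_rot']).as_matrix().round(3))
a=cam('top');b=cam('scene')
import pickle;pickle.dump((a,b),open('c.pkl','wb'))
cv2.imwrite('pics/top.png',cv2.resize(a['img'],(800,600)));cv2.imwrite('pics/scene.png',b['img'])
E
```

```text
{'time_s': 0.0, 'q': array([ 1.02260817e+00,  1.31162384e-01,  1.48927900e+00, -1.55619456e-05,
        1.52294936e+00, -8.54290968e-02]), 'joint_vel': array([-7.33692450e-04, -1.75728356e-04,  4.25636231e-04,  1.17854641e-03,
       -4.47710563e-05,  1.07854653e-03]), 'tau': array([ 3.75452203e-06, -5.59862101e+01, -4.91750264e+01,  7.69929565e-02,
        3.55582440e-02, -2.10475346e-04]), 'ee_pos': array([267.73424699, 536.70661783, 403.68654492]), 'ee_rot': array([-1.54188797,  0.36337878, -0.36251557]), 'contact_force': array([ 0.1335775 , -0.06029388,  0.19016793]), 'moment': array([-0.02017227, -0.04017324,  0.06985264]), 'gripper_width': 92.7098850372632}
[[ 0.895 -0.001  0.446]
 [-0.446 -0.002  0.895]
 [-0.    -1.    -0.002]]
```

View pics/top.png

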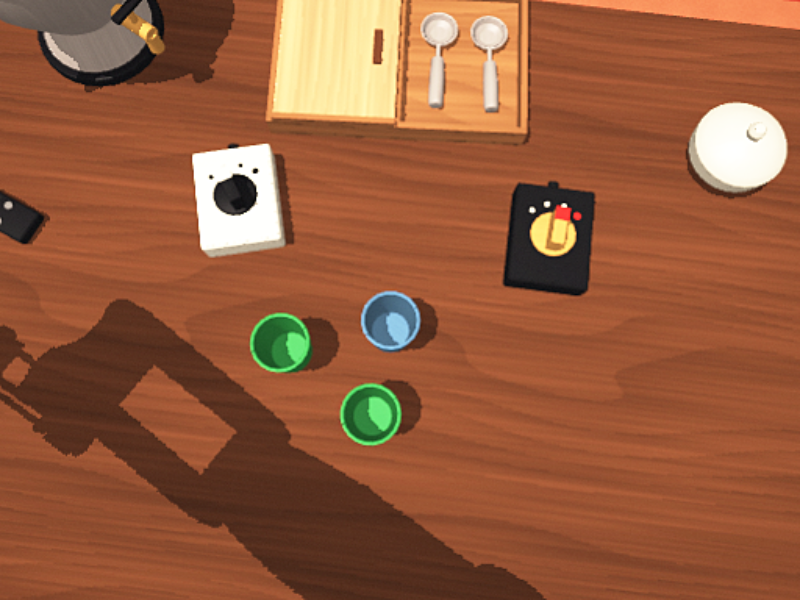

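View pics/scene.png

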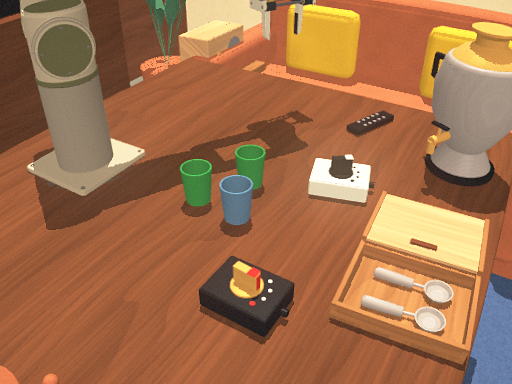

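The two dials are the candidates: brass on the black box at (553,233) in the 800-px top view, which is the one wanted, and black on the white dimmer at (235,195), which is not to be turned. The blue cup is at (390,320), with green look-alike cups at (280,342) and (371,414). I'll check the brass dial in a close crop.

```bash
python3 - <<'E'
from h import *
import pickle;a,b=pickle.load(open('c.pkl','rb'))
cv2.imwrite('pics/crop.png',cv2.resize(a['img'][110:195,315:390],None,fx=7,fy=7,interpolation=cv2.INTER_CUBIC))
k=.64
for n,p,z in [('dial',(553,233),56),('cup',(390,320),85),('lamp',(235,195),55)]:
    print(n,p2w(a,[(p[0]*k,p[1]*k)],z).round(1))
E
```

```text
dial [[ 585.  -172.4   56. ]]
cup [[448.1  11.1  85. ]]
lamp [[584.7 221.2  55. ]]
```

View pics/crop.png

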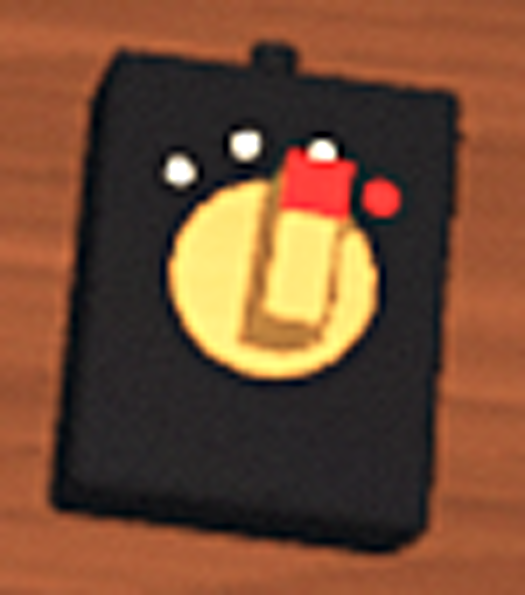

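Confirmed: brass dial with a red bar end, skirt centre at crop (273,279). The red dot is at (381,198) and the white dots at (322,152), (246,144) and (180,171). Next I'll work out the angles and the motion.

```bash
python3 - <<'E'
from h import *
import pickle;a,b=pickle.load(open('c.pkl','rb'))
f=lambda P,z:p2w(a,[(315+x/7,110+y/7) for x,y in P],z)
c=f([(273,279)],46)[0]
d=f([(381,198),(322,152),(246,144),(180,171)],40)
# centre from bar top, axis
t=f([(292,150),(355,160),(322,322),(265,312)],80)
print('c',c.round(1),'bar c',t.mean(0).round(1))
ang=lambda v:np.degrees(np.arctan2(v[1],v[0])).round(1)
print('dots',[(ang(x-c),np.linalg.norm((x-c)[:2]).round(1)) for x in d])
print('bar',ang((t[0]+t[1]-t[2]-t[3])), np.linalg.norm((t[0]+t[1]-t[2]-t[3])/2).round(1))
s=arm.observe();M=R.from_rotvec(s['ee_rot']).as_matrix()
print('tool z ang',ang(M[:,2]))
tgt=np.array([*((c+t.mean(0))/2)[:2],0]);print(tgt, (M.T@(tgt-s['ee_pos'])).round(1))
E
```

```text
c [ 587.  -174.9   46. ] bar c [ 588.5 -175.8   80. ]
dots [(np.float64(-45.1), np.float64(41.9)), (np.float64(-16.8), np.float64(42.8)), (np.float64(12.5), np.float64(41.7)), (np.float64(41.4), np.float64(40.5))]
bar -6.0 46.1
tool z ang 63.5
[ 587.73055925 -175.36633794    0.        ] [ 604.3  404.6 -493.7]
```

>>> carry_out(
  steps=[60.4,5,-49.4,-0.36,60.4,5,-49.4,-0.36,60.4,5,-49.4,-0.36,60.4,5,-49.4,-0.36,60.4,5,-49.4,-0.36,60.4,5,-49.4,-0.36,60.4,5,-49.4,-0.36,60.4,5,-49.4,-0.36,60.4,5,-49.4,-0.36,60.4,5,-49.4,-0.36,60.4,5,-49.4,-0.36,60.4,5,-49.4,-0.36],
  hand=1,
)

```text
time_s: 1.6
ee_pos: [574.2, -146.4, 356.2]
ee_rot: [-1.57, 0.082, -0.08]
contact_force: [0.7, -0.0, 0.3]
gripper_width: 92.8
```

>>> carry_out(
  steps=[1.6,0,-2.75,0,1.6,0,-2.75,0,1.6,0,-2.75,0,1.6,0,-2.75,0],
)

```text
time_s: 2.1
ee_pos: [587.1, -174.1, 356.2]
ee_rot: [-1.57, 0.081, -0.079]
contact_force: [0.8, 0.0, 0.4]
gripper_width: 92.8
```

```bash
python3 - <<'E'
from h import *
s=arm.observe();M=R.from_rotvec(s['ee_rot']).as_matrix();print(s['ee_pos'],s['q'].round(2),np.degrees(np.arctan2(M[1,2],M[0,2])))
c=cam('wrist');import pickle;pickle.dump(c,open('w.pkl','wb'))
cv2.imwrite('pics/w.png',cv2.resize(c['img'],(800,600)))
E
```

```text
[ 587.11122802 -174.13680419  356.19231677] [-0.37  0.19  1.51 -0.    1.44 -1.84] 84.17722058555272
```

View pics/w.png

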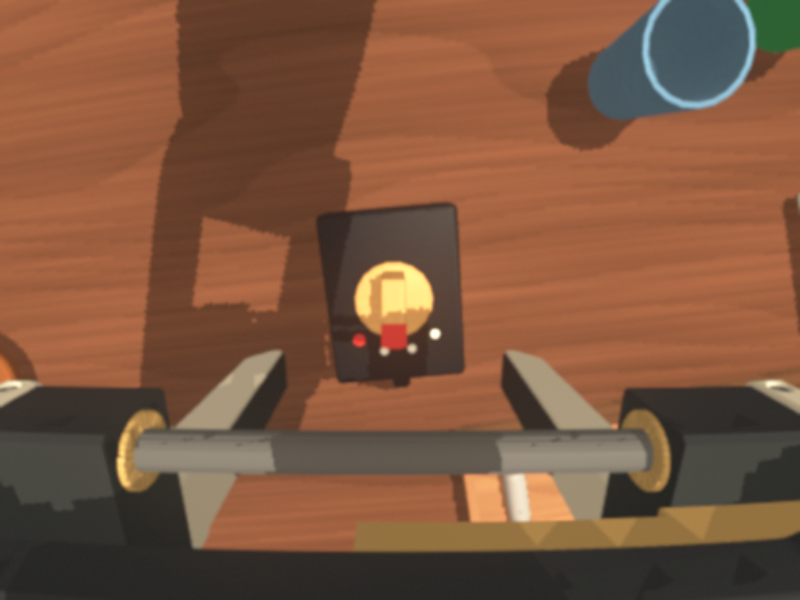

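The wrist view shows the dial skirt at (394,299), the red bar end at (394,337), the red dot at (359,340) and white dots at (385,351), (412,349) and (435,333).

```bash
python3 - <<'E'
from h import *
import pickle;w=pickle.load(open('w.pkl','rb'));k=.64
f=lambda P,z:p2w(w,[(x*k,y*k) for x,y in P],z)
c=f([(394,299)],46)[0];d=f([(359,340),(385,351),(412,349),(435,333)],40)
t=f([(382,348),(407,348),(405,277),(382,277)],80)
ang=lambda v:np.degrees(np.arctan2(v[1],v[0])).round(1)
print(c,t.mean(0),[ang(x-c) for x in d],ang(t[0]+t[1]-t[2]-t[3]))
E
```

```text
[ 587.17100933 -173.94328206   46.        ] [ 588.01089182 -174.08063652   80.        ] [np.float64(-44.1), np.float64(-15.0), np.float64(12.8), np.float64(42.1)] -5.0
```

The wrist and top views agree and the jaws are already centred and aligned. Descending, then closing.

>>> carry_out(
  steps=[0,4,0,0,0,8,0,0,0,11,0,0,0,11.8,0,0,0,11.8,0,0],
)

```text
time_s: 2.78
ee_pos: [587.1, -173.8, 238.8]
ee_rot: [-1.57, 0.08, -0.078]
contact_force: [-0.2, -0.3, 0.3]
gripper_width: 92.8
```

>>> carry_out(
  steps=[0,0,0,0,0,0,0,0,0,0,0,0,0,0,0,0,0,0,0,0,0,0,0,0],
  hand=-1,
  grip_force=20,
)

```text
time_s: 3.52
ee_pos: [587.1, -173.8, 238.7]
ee_rot: [-1.57, 0.08, -0.078]
contact_force: [0.5, -0.3, 0.5]
gripper_width: 37.3
```

>>> carry_out(
  steps=[0,0,0,0,0,0,0,0,0,0,0,0,0,0,0,0,0,0,0,0],
)

```text
time_s: 4.15
ee_pos: [587.0, -174.1, 238.7]
ee_rot: [-1.571, 0.08, -0.078]
contact_force: [-1.2, -4.4, 0.2]
gripper_width: 16.0
```

Gripped at 16 mm. Turning clockwise about 41° to the stop, in stages.

>>> carry_out(
  steps=[0,0,0,0.12,0,0,0,0.24,0,0,0,0.36,0,0,0,0.48,0,0,0,0.58,0,0,0,0.64,0,0,0,0.68,0,0,0,0.7,0,0,0,0.7],
)

```text
time_s: 5.28
ee_pos: [587.3, -173.4, 238.8]
ee_rot: [-1.479, 0.626, -0.625]
contact_force: [2.9, 5.2, -1.5]
gripper_width: 16.0
```

```bash
python3 - <<'E'
from h import *
s=arm.observe();M=R.from_rotvec(s['ee_rot']).as_matrix();print(s['ee_pos'],np.degrees(np.arctan2(M[1,2],M[0,2])),s['moment'],s['contact_force'])
E
```

```text
[ 587.30841248 -173.41877075  238.76512021] 44.13968271634514 [ 0.8737301  -0.6761607   0.01421859] [ 2.85614488  5.15744499 -1.4560492 ]
```

>>> carry_out(
  steps=[0,0,0,0.03,0,0,0,0.06,0,0,0,0.08,0,0,0,0.08,0,0,0,0.08],
)

```text
time_s: 5.9
ee_pos: [587.2, -173.3, 238.7]
ee_rot: [-1.46, 0.688, -0.686]
contact_force: [-0.2, 3.9, 1.5]
gripper_width: 16.2
```

```bash
python3 - <<'E'
from h import *
s=arm.observe();M=R.from_rotvec(s['ee_rot']).as_matrix();print(s['ee_pos'],np.degrees(np.arctan2(M[1,2],M[0,2])),s['moment'],s['contact_force'],s['gripper_width'])
c=cam('wrist');import pickle;pickle.dump(c,open('w2.pkl','wb'))
cv2.imwrite('pics/w2.png',cv2.resize(c['img'],(800,600)))
E
```

```text
[ 587.21682532 -173.29072093  238.74633272] 39.57584832525545 [0.74586966 0.0972303  0.52254876] [-0.19263002  3.93232089  1.50206063] 16.215520117457206
```

View pics/w2.png

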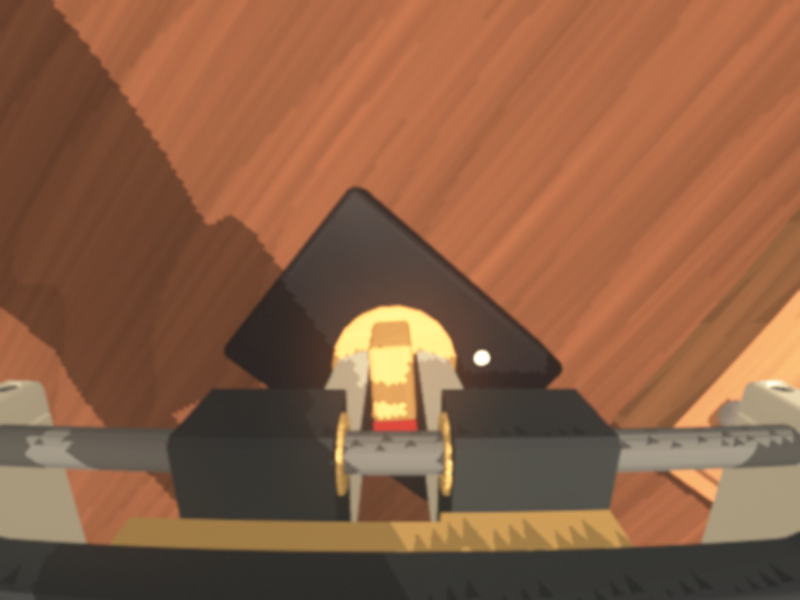

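The wrist moment rose to 0.52 N m with the grip slightly yielding, so the dial is at its stop. I'll hold briefly, then turn back about 62–64°.

>>> carry_out(
  steps=[0,0,0,0,0,0,0,0,0,0,0,-0.13,0,0,0,-0.26,0,0,0,-0.39,0,0,0,-0.52,0,0,0,-0.65,0,0,0,-0.78,0,0,0,-0.91,0,0,0,-1.03,0,0,0,-1.1,0,0,0,-1.1],
)

```text
time_s: 7.45
ee_pos: [586.9, -174.6, 238.7]
ee_rot: [-1.566, -0.17, 0.173]
contact_force: [-2.5, -5.3, 1.2]
gripper_width: 16.0
```

```bash
python3 - <<'E'
from h import *
s=arm.observe();M=R.from_rotvec(s['ee_rot']).as_matrix();print(s['ee_pos'],np.degrees(np.arctan2(M[1,2],M[0,2])),s['moment'],s['contact_force'],s['gripper_width'],s['q'][5])
E
```

```text
[ 586.86220292 -174.55630388  238.71966633] 102.50952459865464 [-0.88611359  0.52549375  0.02009023] [-2.54577285 -5.2823289   1.21926928] 15.99663662384243 -2.160374822197819
```

Bar at about 12.5–13.5°, on the second white dot. Releasing slowly, then rising straight up.

>>> carry_out(
  steps=[0,0,0,0,0,0,0,0,0,0,0,0,0,0,0,0,0,0,0,0,0,0,0,0,0,0,0,0,0,0,0,0],
  hand=0.4,
)

```text
time_s: 8.45
ee_pos: [586.9, -174.5, 238.7]
ee_rot: [-1.566, -0.17, 0.173]
contact_force: [-0.2, 0.1, 0.2]
gripper_width: 64.8
```

>>> carry_out(
  steps=[0,-2,0,0,0,-5,0,0,0,-9,0,0,0,-13,0,0,0,-15,0,0,0,-15,0,0],
)

```text
time_s: 9.2
ee_pos: [587.5, -174.4, 391.1]
ee_rot: [-1.568, -0.173, 0.17]
contact_force: [0.0, 1.0, -0.4]
gripper_width: 64.7
```

```bash
python3 - <<'E'
from h import *
c=cam('wrist');import pickle;pickle.dump(c,open('w3.pkl','wb'))
cv2.imwrite('pics/w3.png',cv2.resize(c['img'],(800,600)))
print(arm.observe()['gripper_width'],arm.observe()['ee_pos'])
E
```

```text
64.94164138604341 [ 587.10410556 -174.27635407  388.83522749]
```

View pics/w3.png

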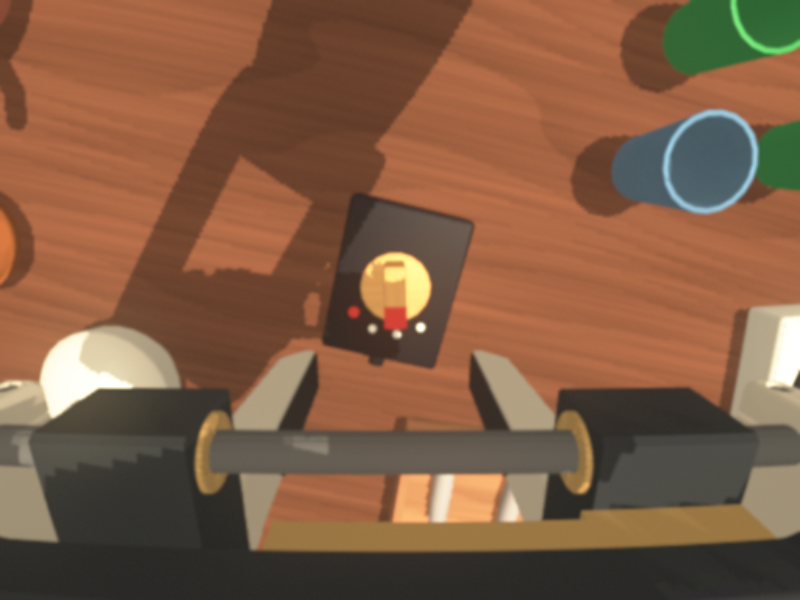

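The red bar end at (396,318) points at the second white dot at (396,335). The first white dot is at (372,328), the red dot is at (353,312), and the cup is upright. Handing in.

```bash
python3 - <<'E'
from h import *
import pickle;w=pickle.load(open('w3.pkl','rb'));k=.64
f=lambda P,z:p2w(w,[(x*k,y*k) for x,y in P],z)
ang=lambda v:np.degrees(np.arctan2(v[1],v[0])).round(1)
t=f([(395,328),(396,264)],80);c=f([(396,287)],46)[0]
print('bar',ang(t[0]-t[1]),[ang(x-c) for x in f([(353,312),(372,328),(396,335),(420,327)],40)],'cup',f([(711,161)],85))
a=cam('top');b=pickle.load(open('c.pkl','rb'))[0]
print('lamp diff',cv2.absdiff(a['img'],b['img'])[90:165,120:185].mean())
print(arm.job_done())
E
```

```text
bar 11.7 [np.float64(-45.1), np.float64(-16.2), np.float64(12.7), np.float64(42.0)] cup [[447.50631572  11.87279407  85.        ]]
lamp diff 16.65928205128205
the job is handed in; nothing more can be done
None
```

I turned the brass dial on the black box clockwise to its stop and held it there for a moment. I then turned it back two clicks, let go, rose clear and handed the job in, at about 9.3 s on the robot's clock.

- **Stop:** the wrist moment rose to 0.52 N m, and the hand turned about 4° past the dial as the grip gave slightly.
- **Dial after release:** the bar points at 11.7°, against 12.7° for the second white dot. It is about 57–58° back from the red dot, within the 12° allowed.
- **Blue cup:** it stands upright at (447.5, 11.9) mm, against (448.1, 11.1) mm at the start.
- **Lamp dimmer:** my before-and-after picture comparison of the dimmer was not conclusive. The mean difference was 16.7 grey levels, which may come from the arm or its shadow in view. I did not look further before handing in; the gripper only passed well above and to one side of the dimmer.

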